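# Close the film tester's specimen clamp and hold it shut

### The job

Pick up the clamp cover by its bar handle and slide it, square and the same way round as the clamp block, along the slot until the hidden hole under its thick rail drops over the locating pin. Then press the cover down against the sprung platen until it is fully home on the stop pads, and finish while still holding the handle and pressing it home: do not let go. Leave everything else on the bench where it is.

Things in the scene. Friction and masses are not known exactly. Their poses are not given: they have to be found in the camera images.
- clamp_base: fixed grey clamp block of the film tester, 150 (x) x 130 (y) x 25 mm high, turned up to 0.4 rad; origin at the centre of its underside, z up. On top: four stop pads 3 mm high (a cover fully home has its underside 28 mm above the bench); a sprung round platen, 52 mm across, centred at x 0, y -12 mm, its top 33 mm above the bench when free; a slot with a pin (slot)
- slot (a point): middle of the black slot on the block's top, which runs along the block's x at y +36 mm. A rigid upright steel pin stands in it, 10 mm thick, top 45 mm above the bench, tip chamfered 1.5 mm, anywhere within 12 mm either side of this point along the slot, not across. Where is not reported: see it before the cover hides it, or slide the cover along in small steps until it drops on
- cover: loose aluminium cover flat on the bench, 0.27 to 0.41 kg; origin at its underside below the handle, z up. Plate x -55..55, y -49..23 mm, 10 mm thick; a thicker rail (24 mm high, undersides level) along its +y side, y 23..49 mm, hides the hole. On the block it goes the same way round, its x and y along the block's, rail over the slot, so its origin lies 36 mm from the slot's line
- handle (a point): grip point on the cover's black upright bar handle, 50 mm above the cover's underside, over its origin; the bar is 60 mm long (cover x), 16 mm thick (cover y: grip across this), from 10 to 66 mm above the underside
- hole (a point): mouth of the blind hole in the underside of the cover's rail, at cover x 0, y +36, z 0 mm; 12.5 mm across, 20 mm deep, opening downwards with a 1 mm chamfer (it cannot be seen from above)
- platen (a joint): how far the sprung platen is pressed down, in m: 0 free, 0.005 when a cover on it is fully home on the stop pads. The spring takes 5.5 N before it moves and 11 N at 0.005 m; the cover's own weight does not press it down, and it comes up again when let go
- objective: loose brass microscope objective standing on its wide end, 28 mm across, 34 mm high; bystander, origin under its centre
- plaques: loose white block of test plaques 40 x 30 x 18 mm; bystander, origin under its centre
- dish: loose low glass dish, 90 mm across, 16 mm high; bystander, origin under its centre
- bottle: loose brown glass bottle, 56 mm across, 120 mm high; bystander, origin under its centre
- driver: loose screwdriver lying on the bench; bystander
- mug: loose white mug, 76 mm across, 90 mm high; bystander, origin under its centre
Not all that is in view belongs to the job. Of the things like the cover, leave any that is red; of the rest the larger one is meant.

How it is judged:
On the way, in this order (a step that is already met when the one before it is completed fails the run):
1. the cover is lifted off the bench in the fingers (height (world z) of cover above 0.03 m and contact force between the fingers and cover above 1 N), for 0.1 s.
2. the cover has dropped over the pin: rail over the slot, underside of the cover at the hole below the pin's top (x of hole in the frame of clamp_base between -0.0165 and 0.0165 m and y of hole in the frame of clamp_base between 0.032 and 0.04 m and z of hole in the frame of clamp_base below 0.042 m and angle between cover's own z axis and vertical below 0.15 rad), for 0.02 s.
At the end, for the whole second after the job is handed in: Hole over the slot (4 mm across it, 16.5 mm either side of its middle), cover flat within 0.04 rad, square to the block within 0.10 rad, underside under 30 mm above the bench, platen pressed more than 4 mm, at rest, fingers still on the cover (over 1 N) (x of hole in the frame of clamp_base between -0.0165 and 0.0165 m and y of hole in the frame of clamp_base between 0.032 and 0.04 m and z of each of hole, cover in the frame of clamp_base below 0.03 m and value of joint platen above 0.004 m and angle between cover's own z axis and vertical below 0.04 rad and angle between the x axis of cover and the x axis of clamp_base, either way round below 0.1 rad and linear speed of cover below 0.02 m/s and contact force between the fingers and cover above 1 N); the arm keeps its last pose, push and grip.
It fails at once if a bystander is pushed more than 30 mm (distance of any of objective, plaques, dish, bottle, driver, mug from where it was at the start of the episode above 0.03 m).
It fails at once if a standing bystander is tipped (angle between any of objective, plaques, dish, bottle, mug's own z axis and vertical above 0.5 rad).
It also fails if it takes over 61 s, if anything falls off the work surface, if the arm or the gripper's body presses on something with over 40 N, if the wrist force passes 120 N, or if a joint passes its speed limit or range.

### The arm

A 6-joint arm with a two-finger parallel gripper is mounted at the origin on the work surface. World frame = base frame: x ahead of the robot, y to its left, z up, the work surface at z = 0. Lengths are in m, angles in rad, forces in N, time in s.
With the tool pointing down it reaches from about 0.3 to 0.875 m from the base axis. Payload 6.4 kg.
Tool frame: the origin (TCP) lies between the finger pads; the fingertips stand ctrl.tip_extent ahead of it and the grasp point (between the pads) is the TCP (ctrl.tip_extent is the distance from the TCP to the fingertips, in m); z points along the fingers, y is the line along which they close (so a half turn about z gives the same grasp; the last joint's range is limited). The gripper opens to 85 mm and grips with 20 to 120 N. Pads are 22 mm wide; open, the fingers measure 114 mm over their backs; the gripper's body (76 mm by 85 mm) begins 54 mm behind the grasp point. The pads swing forward as they close: fully open they stand 13 mm farther back than shut.
Start: joints at [-1.48, 0.181, 1.607, -0, 1.354, -0.206], TCP at [0.168, -0.55, 0.218] pointing down, gripper open.
Joint ranges: [-2.99, 2.99], [-0.89, 2.07], [0.3, 2.58], [-1.14, 4.28], [0, 2.63], [-3.12, 3.12]. Speed limits (rad/s): [2.57, 2.57, 3.01, 3.14, 3.14, 3.14].

### API

Orientations are given as a unit quaternion [w, x, y, z].
In Python, from bench import ctrl gives the robot as it stands.
- The arm moves only by the tool send_rows, never from a script. Its arguments are lists of equal length, an entry for each row: "dr": the turn, a rotation vector about the tool's x, y, z in units of 6 degrees (1.0 is 6 degrees), a list of three; "xyz": the shift along the tool's x, y, z in cm, a list of three; "jaw": the opening in per cent of the stroke, from 0 (shut) to 100 (fully open). In form: {"dr": [[wx, wy, wz], ...], "xyz": [[dx, dy, dz], ...], "jaw": [jaw, ...]}. A call has exactly 8 rows; each row is the pose to reach, as a shift and turn from the pose commanded when the call began, along the tool's axes at that moment; what a row does not reach only later rows make up. A row lasts 1/8 s, in which the tool goes at most 62.5 mm and 10.7 degrees, less where a joint would pass 70% of its speed; a pose out of reach is approached as far as the arm can. A call with a gripper value outside its range is refused whole. The fingers move at their own pace and stop on an object; the grip force is fixed at half the most. Time passes only in rows, so rows that repeat a pose let the fingers close, or fill a call up. It gives the time, the measured TCP pose, the force, the opening and the grip force at its end, in the units of the state.
- ctrl.get_obs(): the state, without advancing time (a new reading comes with each control period).
- ctrl.camera(name): name is "scene" or "side" or "wrist"; returns the picture (400x640x3 uint8, red, green, blue); there is no depth.
- ctrl.calibration(name): a dict with "camera_matrix" (3x3 intrinsics, pixels), "D" ([k1, k2, p1, p2, k3] as OpenCV has them; the pictures are not rectified), "world_from_camera" (4x4, takes a point from camera to world coordinates). Camera axes: x right, y up, looking along -z (the intrinsics and any distortion apply to the point x, -y, -z); pixel columns grow to the right and rows downward; lengths in m; the calibration is good to about 2 mm. A picture is of the moment at which its call begins: read the wrist's pose just before it. calibration takes no time and is no camera call; for the wrist camera it gives the pose at the moment of the call.
- ctrl.hand_in(): hands the job in; it is judged then, once.
The state is a dict: "time_s": time; "q": joint angles; "dq": joint speeds; "joint_efforts": joint torques, N m; "eef_pos": TCP position; "eef_rot": TCP orientation; "wrist_force": force on the tool from outside, world axes, zero at the start; "torque": the same for the moment, N m; "opening": opening from 0.0 (shut) to 1.0 (fully open); "grasp_force": force on a finger pad.
Only numpy, scipy, OpenCV 4.12 (cv2) and the standard library are available. Lean on these libraries where they do the work, as an engineer would, in place of code of your own. Each camera call takes 0.05 s, during which the arm holds its last target. There are 200 camera calls.

## Working session

There is one attempt and no reset: what is moved stays moved. The work goes in short steps, Python scripts to look and compute and a tool call to move; the robot and the scene stay as the last step left them, time stands still between calls to the robot, and variables do not carry over. Pictures are saved under pics/ and viewed, at most 10 in all, crops included, and the job is handed in when it is done.

Besides the shell and the picture viewer there is one more tool, called after ">>>" by a JSON object that holds its "op" and its "data", one argument or row to a line. send_rows: Moves the arm, as the interface text tells. Its arguments: {"type":"object","properties":{"dr":{"type":"array","items":{"type":"array","items":{"type":"number"}}},"xyz":{"type":"array","items":{"type":"array","items":{"type":"number"}}},"jaw":{"type":"array","items":{"type":"number"}}},"required":["dr","xyz","jaw"]}

```bash
mkdir -p pics; python3 - <<'E'
from bench import ctrl
import cv2,numpy as np
o=ctrl.get_obs();print(o,ctrl.tip_extent)
for n in("scene","side","wrist"):
    c=ctrl.calibration(n);im=ctrl.camera(n);cv2.imwrite(f"pics/{n}0.png",im[:,:,::-1]);print(n,np.round(c["camera_matrix"],1).tolist(),c["D"],np.round(c["world_from_camera"],3).tolist())
a=[cv2.imread(f"pics/{n}0.png") for n in("scene","side")]
E
```

```text
{'time_s': 0.0, 'q': array([-1.48027780e+00,  1.81526544e-01,  1.60802771e+00,  4.56925168e-06,
        1.35378873e+00, -2.06287233e-01]), 'dq': array([ 0.00085231,  0.00031305,  0.000305  , -0.00041159, -0.00061783,
        0.00127907]), 'joint_efforts': array([-2.13713298e-03, -4.44880199e+01, -3.51336336e+01, -4.08568176e-04,
        9.08943883e-03,  9.03571404e-07]), 'eef_pos': array([ 0.16814026, -0.54926083,  0.2173828 ]), 'eef_rot': array([-8.73570828e-04,  9.89008182e-01,  1.47858210e-01,  5.28569878e-05]), 'wrist_force': array([ 0.01767917,  0.36758787, -0.20758574]), 'torque': array([-0.01119942,  0.03573314, -0.03177912]), 'grasp_force': 0.0, 'opening': 1.00544851492643} 0.019
scene [[465.4, 0.0, 316.8], [0.0, 465.4, 191.9], [0.0, 0.0, 1.0]] [-0.05182475  0.          0.          0.          0.        ] [[0.426, -0.627, 0.653, 1.427], [0.905, 0.305, -0.297, -0.394], [-0.013, 0.717, 0.697, 0.944], [0.0, 0.0, 0.0, 1.0]]
side [[495.4, 0.0, 315.6], [0.0, 495.4, 200.4], [0.0, 0.0, 1.0]] [-0.08851795  0.          0.          0.          0.        ] [[0.892, 0.298, -0.341, 0.013], [-0.453, 0.573, -0.683, -1.201], [-0.008, 0.764, 0.646, 1.217], [0.0, 0.0, 0.0, 1.0]]
wrist [[283.8, 0.0, 319.6], [0.0, 283.8, 198.6], [0.0, 0.0, 1.0]] [-0.02248541  0.          0.          0.          0.        ] [[0.293, 0.91, 0.293, 0.242], [-0.956, 0.279, 0.088, -0.527], [-0.002, -0.306, 0.952, 0.373], [0.0, 0.0, 0.0, 1.0]]
```

View pics/scene0.png

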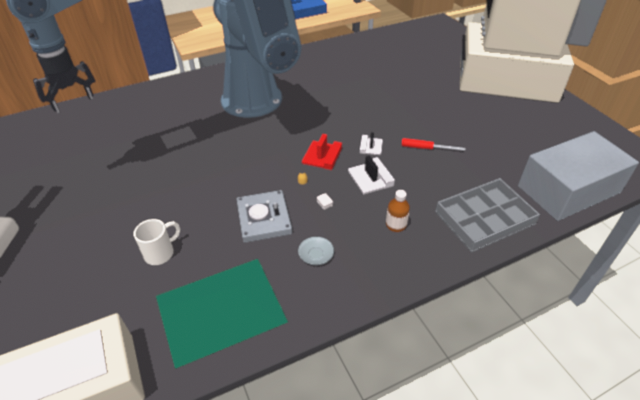

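View pics/side0.png

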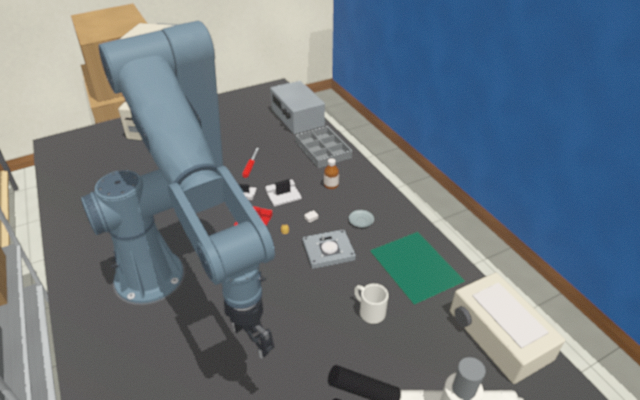

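Scene view: the clamp block is at about (264,215). Three things look like the cover: red at (322,152), a small white one at (371,144) and a large white one at (372,176). The larger one that isn't red, at (372,176), fits the description. I'll confirm it in a crop and measure.

```bash
cat > h.py <<'E'
import cv2,numpy as np
from scipy.spatial.transform import Rotation as R
def ray(c,uv):
    p=cv2.undistortPoints(np.array([[uv]],float),c["camera_matrix"],np.array(c["D"]))[0,0]
    T=np.array(c["world_from_camera"]);return T[:3,3],T[:3,:3]@np.array([p[0],-p[1],-1])
def onz(c,uv,z):
    o,d=ray(c,uv);return (o+d*(z-o[2])/d[2])[:2]
def proj(c,P):
    T=np.array(c["world_from_camera"]);q=(np.asarray(P,float)-T[:3,3])@T[:3,:3]
    q=q*[1,-1,-1];return cv2.projectPoints(q[None],np.zeros(3),np.zeros(3),c["camera_matrix"],np.array(c["D"]))[0][:,0]
E
python3 - <<'E'
from h import *
from bench import ctrl
c=ctrl.calibration("scene")
for n,uv,z in[("block",(264,213),.025),("cover",(372,180),.0),("bottle",(397,225),0),("dish",(316,252),0),("obj",(302,181),0),("plaq",(325,203),0),("mug",(156,255),0),("small",(371,150),0),("red",(322,158),0)]:print(n,onz(c,uv,z))
im=cv2.imread("pics/scene0.png")
a=cv2.resize(im[125:205,290:410],(720,480),interpolation=cv2.INTER_CUBIC);cv2.imwrite("pics/c1.png",a)
a=cv2.resize(im[180:250,225:305],(640,560),interpolation=cv2.INTER_CUBIC);cv2.imwrite("pics/c2.png",a)
E
```

```text
block [ 0.57788783 -0.1662502 ]
cover [0.56873054 0.17819441]
bottle [0.7542118  0.14895174]
dish [ 0.74252615 -0.08790704]
obj [ 0.48123549 -0.01156372]
plaq [0.59390596 0.00999828]
mug [ 0.57278338 -0.46513358]
small [0.44442346 0.24649253]
red [0.41144428 0.08815491]
```

View pics/c1.png

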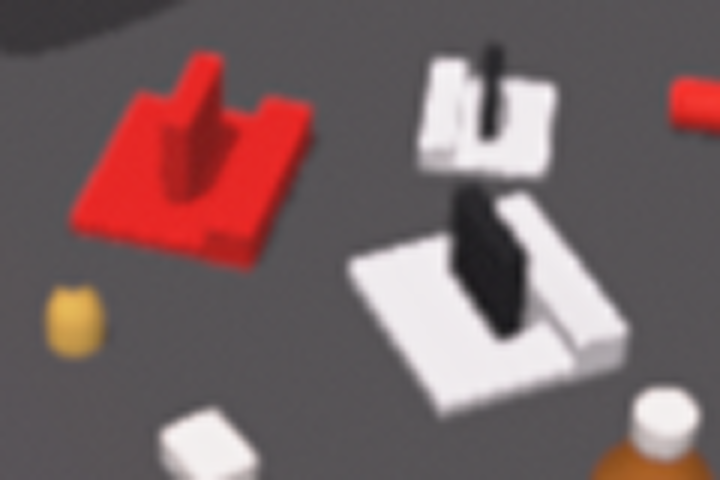

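View pics/c2.png

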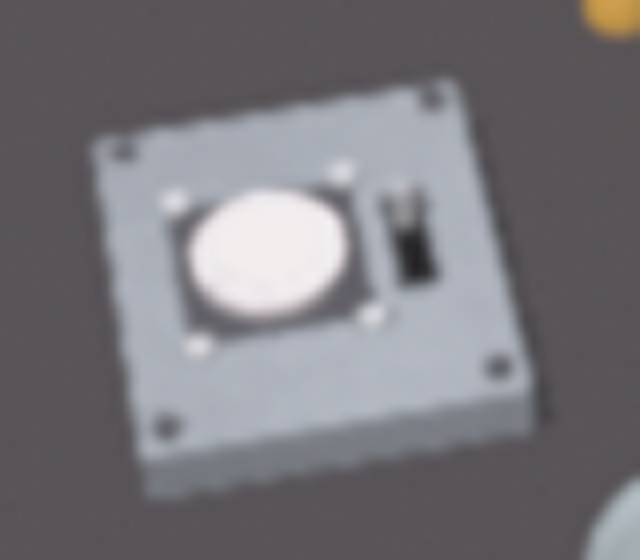

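The crop confirms it. The large white cover has a black handle and its rail to the right (the +y side). The block's slot is also on its right, with the pin near the far (-x) end at crop (405,205). Next I'll get coarse poses and then view both from the wrist camera.

```bash
python3 - <<'E'
from h import *
from bench import ctrl
c=ctrl.calibration("scene");o=ctrl.get_obs()
f=lambda u,v:(290+u/6-.4,125+v/6-.4)
g=lambda u,v:(225+u/8-.4,180+v/8-.4)
A=onz(c,f(348,268),.010);B=onz(c,f(443,405),.010);C=onz(c,f(580,362),.01)
print("plate -y corners",A,B,np.linalg.norm(B-A),"yaw x",np.arctan2(*(B-A)[::-1]),C-B)
y=np.arctan2(*(B-A)[::-1]);Rm=np.array([[np.cos(y),-np.sin(y)],[np.sin(y),np.cos(y)]])
cov=(A+B)/2+Rm@[0,.049];print("cover",cov)
Q=[onz(c,g(*p),.025) for p in[(97,140),(455,85),(527,395),(145,457)]]
print(Q,[np.linalg.norm(Q[i]-Q[i-1]) for i in range(4)])
x=(Q[2]-Q[1]+Q[3]-Q[0]);print("block",np.mean(Q,0),np.arctan2(x[1],x[0]))
Rt=R.from_quat(np.roll(o["eef_rot"],-1)).as_matrix();print(np.round(Rt,3))
for n,t in[("block",[*np.mean(Q,0)-[.0,0],.20]),("cov",[*cov,.2])]:print(n,Rt.T@(np.array(t)-o["eef_pos"])*100)
E
```

```text
plate -y corners [0.50394809 0.12979933] [0.61153115 0.12426392] 0.10772537838135327 yaw x -0.051407124054461045 [0.00292816 0.07465651]
cover [0.56025746 0.17596689]
[array([ 0.48665052, -0.21398785]), array([ 0.5159973 , -0.08996322]), array([ 0.66225031, -0.12382646]), array([ 0.63300982, -0.24572045])] [np.float64(0.14975982115033376), np.float64(0.12744936492957662), np.float64(0.1501221620037368), np.float64(0.12535211008506117)]
block [ 0.57447699 -0.16837449] -0.22052732384151222
[[ 0.956  0.292 -0.   ]
 [ 0.292 -0.956  0.001]
 [ 0.    -0.001 -1.   ]]
block [ 50.00133517 -24.55117273   1.80279705]
cov [ 58.71138683 -57.89580549   1.85095779]
```

>>> {"op": "send_rows", "data": {
  "dr": [
    [0,0,0.5],
    [0,0,1],
    [0,0,1.5],
    [0,0,2.2],
    [0,0,2.8],
    [0,0,3.4],
    [0,0,4],
    [0,0,4.5]
  ],
  "xyz": [
    [5,-3.2,0],
    [10,-6.4,0],
    [15.2,-9.8,0],
    [20.4,-13.1,1],
    [25.6,-16.5,2],
    [30.8,-19.8,3],
    [36,-23.2,4],
    [40,-25.8,5]
  ],
  "jaw": [100,100,100,100,100,100,100,100]
}}

```text
time_s: 1.15
eef_pos: [0.4764, -0.184, 0.168]
eef_rot: [-0.0, 0.996, -0.087, 0.0]
wrist_force: [-0.5, -0.6, 0.3]
opening: 0.999
grasp_force: 0.0
```

```bash
python3 - <<'E'
from h import *
from bench import ctrl
import pickle
for i in range(3):
    c=ctrl.calibration("wrist");im=ctrl.camera("wrist");o=ctrl.get_obs()
print(o["eef_pos"],o["eef_rot"],abs(o["dq"]).max())
cv2.imwrite("pics/w1.png",im[:,:,::-1]);pickle.dump(c,open("w1.pkl","wb"))
E
```

```text
[ 0.47565291 -0.18382062  0.16733812] [-5.06760132e-04  9.96388050e-01 -8.49111017e-02 -8.37792741e-04] 0.05882629198931642
```

View pics/w1.png

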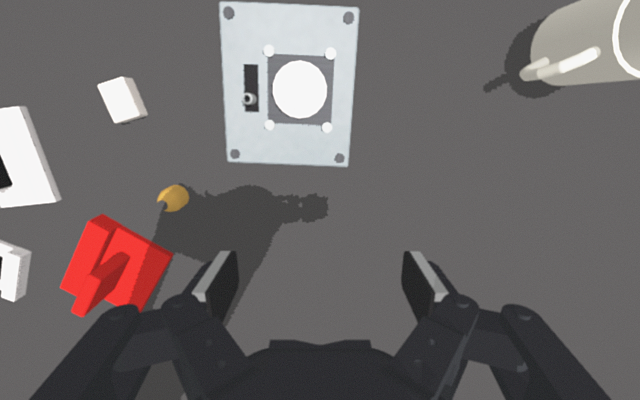

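Wrist view: the block's corners are at (220,2), (358,8), (348,165) and (228,162). The slot runs from (250,65) to (251,112), with the pin tip near (249,98), and the platen is at (300,89). I'll measure these and work out the move to the cover.

```bash
python3 - <<'E'
from h import *
from bench import ctrl
import pickle
c=pickle.load(open("w1.pkl","rb"));im=cv2.imread("pics/w1.png");g=cv2.cvtColor(im,6)
# platen + pads
m=((g>225)*255).astype(np.uint8);n,l,s,ce=cv2.connectedComponentsWithStats(m[:170,215:365].copy())
for i in range(1,n):
    if s[i,4]>20: uv=ce[i]+[215,0];z=.033 if s[i,4]>800 else .028;print("white",uv,s[i,4],onz(c,uv,z))
# slot
n,l,s,ce=cv2.connectedComponentsWithStats((g[50:125,235:264]<70).astype(np.uint8))
i=1+s[1:,4].argmax();print("slot",ce[i]+[235,50],s[i]);
for uv in[(251,65),(251,112)]:print(onz(c,uv,.025))
# block by corners fit
m=((g>140)*255).astype(np.uint8);cs,_=cv2.findContours(m[:200,210:370],0,1);k=max(cs,key=cv2.contourArea)
b=cv2.boxPoints(cv2.minAreaRect(k))+[210,0];Q=np.array([onz(c,p,.025) for p in b]);print(b.tolist(),Q,Q.mean(0))
k2=np.array([onz(c,p+[210,0],.025) for p in k[:,0]]);r=cv2.minAreaRect((k2*1000).astype(np.float32));print("rect world mm",r)
print(g[88:110,238:264])
s=ctrl.calibration("scene")
E
```

```text
white [268.5412844   49.55045872] 109 [ 0.61151769 -0.15719991]
white [330.56140351  52.48245614] 114 [ 0.59911496 -0.21404433]
white [299.35177539  88.93971924] 2422 [ 0.57210759 -0.17936961]
white [269.02564103 124.52564103] 78 [ 0.54463228 -0.1425993 ]
white [326.8452381  127.28571429] 84 [ 0.53207654 -0.19951794]
slot [250.75076923  78.58153846] [ 10  15  13  32 325]
[ 0.60188686 -0.1372187 ]
[ 0.5596169  -0.12687507]
[[212.5085220336914, 161.04115295410156], [219.07401275634766, 0.18670201301574707], [359.2486572265625, 5.908111572265625], [352.68316650390625, 166.76255798339844]] [[ 0.51818617 -0.07459129]
 [ 0.65993849 -0.12138519]
 [ 0.63343818 -0.24610329]
 [ 0.48695683 -0.22000367]] [ 0.57462992 -0.16552086]
rect world mm ((574.039794921875, -167.60853576660156), (128.8167724609375, 148.3800506591797), 77.85523223876953)
[[217 219 216 219 219 202 145  81  55  59  61  61  63  61  60  59  61  62
   57  84 151 203 220 218 218 219]
 [218 216 218 221 220 201 144  81  54  56  58  61  60  61  59  60  62  63
   56  84 152 202 219 218 217 218]
 [217 218 218 220 218 193 132  75  53  
[... 1441 characters left out ...]
12  99  76
   60  75 137 200 220 221 220 220]
 [217 218 220 217 187 144 117  99 110 125 121 114 100  94  90  81  70  60
   53  71 137 201 221 222 219 219]
 [217 217 218 216 188 154 123  78  59  64  65  56  53  60  63  61  64  58
   56  73 135 201 221 220 218 219]
 [216 217 218 217 206 188 159  98  51  41  38  41  46  54  59  53  62  60
   58  65 124 194 220 220 218 220]
 [218 218 217 218 220 214 178 115  58  48  51  52  56  57  58  61  58  58
   55  60 113 189 219 219 218 218]
 [217 215 218 217 218 220 183 119  65  54  55  61  59  58  59  58  60  59
   56  59 111 190 218 219 218 217]
 [217 217 217 217 220 217 185 114  64  51  55  55  56  57  58  59  54  57
   53  59 111 190 218 219 218 218]]
```

>>> {"op": "send_rows", "data": {
  "dr": [
    [0,0,-0.1],
    [0,0,-0.3],
    [0,0,-0.5],
    [0,0,-0.7],
    [0,0,-0.9],
    [0,0,-1.1],
    [0,0,-1.1],
    [0,0,-1.1]
  ],
  "xyz": [
    [-1.3,-6,0],
    [-2.6,-12,0],
    [-3.9,-18,0],
    [-5.2,-24,0],
    [-6.5,-30,0],
    [-7.7,-35.6,0],
    [-7.7,-35.6,0],
    [-7.7,-35.6,0]
  ],
  "jaw": [100,100,100,100,100,100,100,100]
}}

```text
time_s: 2.3
eef_pos: [0.4613, 0.1768, 0.1683]
eef_rot: [0.0, 1.0, -0.03, 0.0]
wrist_force: [1.1, -0.8, 0.5]
opening: 1.002
grasp_force: 0.0
```

```bash
python3 - <<'E'
from h import *
from bench import ctrl
import pickle
c1=pickle.load(open("w1.pkl","rb"));p=onz(c1,(247,98.3),.045);b=np.array([.574,-.1676]);y=-.213
Rm=np.array([[np.cos(y),-np.sin(y)],[np.sin(y),np.cos(y)]]);print("pin",p,"in block",Rm.T@(p-b))
for i in range(3):
    c=ctrl.calibration("wrist");im=ctrl.camera("wrist");o=ctrl.get_obs()
print(o["time_s"],o["eef_pos"],o["eef_rot"],abs(o["dq"]).max())
cv2.imwrite("pics/w2.png",im[:,:,::-1]);pickle.dump(c,open("w2.pkl","wb"))
E
```

```text
pin [ 0.57162745 -0.13079747] in block [-0.01009873  0.03546929]
2.45 [0.46158151 0.17613929 0.16830078] [ 1.60866192e-04  9.99522029e-01 -3.09142116e-02 -4.24093980e-06] 0.0044687394491886995
```

View pics/w2.png

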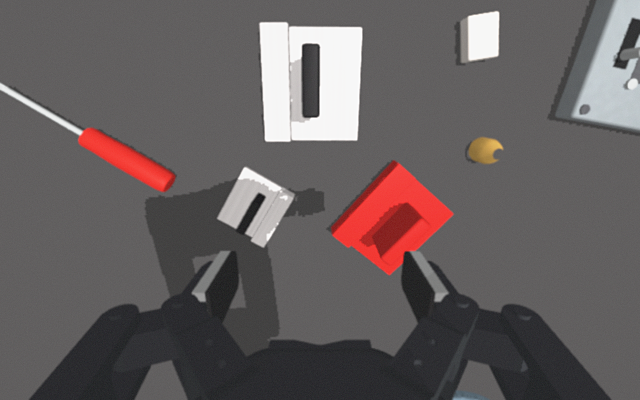

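The cover's rail is on the left at columns 261–290 (the +y side) and the handle spans (302–320, 44–117). The pin comes out at block x of about -10 mm, y 35.5, which is consistent with the slot line. Now I'll measure the cover pose.

```bash
python3 - <<'E'
from h import *
from bench import ctrl
import pickle
c=pickle.load(open("w2.pkl","rb"));im=cv2.imread("pics/w2.png");g=cv2.cvtColor(im,6)
m=(g[30:130,295:330]<70).astype(np.uint8);n,l,s,ce=cv2.connectedComponentsWithStats(m);i=1+s[1:,4].argmax();print(s[i],ce[i]+[295,30])
def rect(mask,off,z):
    cs,_=cv2.findContours(mask,0,1);k=max(cs,key=cv2.contourArea)
    return cv2.minAreaRect((np.array([onz(c,p+np.array(off),z) for p in k[:,0]])*1000).astype(np.float32))
print("handle",rect((l==i).astype(np.uint8),[295,30],.066))
# plate's +-x edges and -y edge: columns 325-355
e=[]
for u in range(325,352,4):
    col=np.diff(g[:,u].astype(int));e.append((u,10+col[10:40].argmax(),130+col[130:150].argmin()))
print(e)
a=np.array([onz(c,(u,t+.5),.010) for u,t,b in e]);b=np.array([onz(c,(u,v+.5),.010) for u,t,v in e]);print(a.mean(0),b.mean(0),np.polyfit(a[:,1],a[:,0],1),np.polyfit(b[:,1],b[:,0],1))
# -y edge and rail +y edge
r=[(v,340+np.diff(g[v,340:375].astype(int)).argmin()) for v in range(35,130,10)];q=[(v,250+np.diff(g[v,250:275].astype(int)).argmax()) for v in range(35,130,10)]
A=np.array([onz(c,(u+.5,v),.010) for v,u in r]);B=np.array([onz(c,(u+.5,v),.024) for v,u in q])
for X in(A,B):print(X.mean(0),np.polyfit(X[:,0],X[:,1],1))
E
```

```text
[  7  14  17  73 938] [309.25159915  81.02878465]
handle ((560.0535278320312, 177.3388671875), (13.499534606933594, 56.7660026550293), 86.4100112915039)
[(325, np.int64(26), np.int64(140)), (329, np.int64(26), np.int64(140)), (333, np.int64(26), np.int64(139)), (337, np.int64(26), np.int64(139)), (341, np.int64(26), np.int64(140)), (345, np.int64(26), np.int64(140)), (349, np.int64(26), np.int64(140))]
[0.61312887 0.14888484] [0.50316477 0.15366145] [0.05940195 0.60428482] [0.06932359 0.49251241]
[0.56213766 0.12787888] [-0.06806569  0.16614117]
[0.56699804 0.22594452] [-0.06784367  0.26441175]
```

>>> {"op": "send_rows", "data": {
  "dr": [
    [0,0,0],
    [0,0,0],
    [0,0,0],
    [0,0,0],
    [0,0,0],
    [0,0,0],
    [0,0,0],
    [0,0,0]
  ],
  "xyz": [
    [5,-0.4,0],
    [9.8,-0.7,0],
    [9.8,-0.7,3],
    [9.8,-0.7,6],
    [9.8,-0.7,6],
    [9.8,-0.7,6],
    [9.8,-0.7,6],
    [9.8,-0.7,6]
  ],
  "jaw": [100,100,80,70,70,70,70,70]
}}

```text
time_s: 3.45
eef_pos: [0.5602, 0.179, 0.1096]
eef_rot: [-0.0, 1.0, -0.03, 0.001]
wrist_force: [-1.1, 0.0, -0.7]
opening: 0.702
grasp_force: 0.0
```

```bash
python3 - <<'E'
from h import *
from bench import ctrl
o=ctrl.get_obs();Rt=R.from_quat(np.roll(o["eef_rot"],-1)).as_matrix();print(o["eef_pos"],np.arctan2(Rt[1,0],Rt[0,0]),o["opening"])
print(Rt.T@(np.array([.560,.1773,.049])-o["eef_pos"])*100)
E
```

```text
[0.56020104 0.17901041 0.10962389] -0.05926105131363969 0.7024638363874112
[-0.02299249  0.17409486  6.06229211]
```

>>> {"op": "send_rows", "data": {
  "dr": [
    [0,0,0],
    [0,0,0],
    [0,0,0],
    [0,0,0],
    [0,0,0],
    [0,0,0],
    [0,0,0],
    [0,0,0]
  ],
  "xyz": [
    [0,0.2,3],
    [0,0.2,6],
    [0,0.2,6],
    [0,0.2,6],
    [0,0.2,6],
    [0,0.2,6],
    [0,0.2,6],
    [0,0.2,6]
  ],
  "jaw": [70,70,70,40,0,0,0,0]
}}

```text
time_s: 4.45
eef_pos: [0.5606, 0.1772, 0.0501]
eef_rot: [-0.0, 1.0, -0.03, 0.001]
wrist_force: [-1.4, -0.8, 7.4]
opening: 0.152
grasp_force: 58.6
```

>>> {"op": "send_rows", "data": {
  "dr": [
    [0,0,0],
    [0,0,0],
    [0,0,0],
    [0,0,0],
    [0,0,0],
    [0,0,0],
    [0,0,0],
    [0,0,0]
  ],
  "xyz": [
    [0,0,-1],
    [0,0,-3],
    [0,0,-5],
    [0,0,-7],
    [0,0,-9],
    [0,0,-9],
    [0,0,-9],
    [0,0,-9]
  ],
  "jaw": [0,0,0,0,0,0,0,0]
}}

```text
time_s: 5.45
eef_pos: [0.5585, 0.1769, 0.1373]
eef_rot: [0.0, 1.0, -0.03, -0.001]
wrist_force: [0.2, 0.1, -3.9]
opening: 0.149
grasp_force: 58.7
```

```bash
cat > go.py <<'E'
from h import *
from bench import ctrl
import sys
o=ctrl.get_obs();Rt=R.from_quat(np.roll(o["eef_rot"],-1)).as_matrix();y=np.arctan2(Rt[1,0],Rt[0,0])
print(o["time_s"],o["eef_pos"].round(4),"yaw",y,"tilt",Rt[:,2].round(4),"F",o["wrist_force"].round(1),"T",o["torque"].round(2),o["opening"],o["grasp_force"])
a=[float(v) for v in sys.argv[1:]]
if a:print("shift cm",Rt.T@(np.array(a[:3])-o["eef_pos"])*100,"drz",-(a[3]-y)/np.radians(6))
E
python3 go.py .5641 -.1655 .14 -.213
```

```text
5.45 [0.5585 0.1769 0.1373] yaw -0.05926672690964944 tilt [-1.9e-03 -2.0e-04 -1.0e+00] F [ 0.2  0.1 -3.9] T [-0.01 -0.02 -0.01] 0.1492046542996232 58.74207079410553
shift cm [ 2.58267399 34.1445809  -0.26709398] drz 1.468044619801533
```

>>> {"op": "send_rows", "data": {
  "dr": [
    [0,0,0.2],
    [0,0,0.4],
    [0,0,0.6],
    [0,0,0.8],
    [0,0,1.1],
    [0,0,1.3],
    [0,0,1.45],
    [0,0,1.45]
  ],
  "xyz": [
    [0.4,4,0],
    [0.8,9,0],
    [1.2,14,0],
    [1.6,19,0],
    [2,24,0],
    [2.4,29,0],
    [2.5,33,0],
    [2.5,34.1,0]
  ],
  "jaw": [0,0,0,0,0,0,0,0]
}}

```text
time_s: 6.45
eef_pos: [0.5634, -0.1674, 0.1374]
eef_rot: [-0.0, 0.994, -0.107, -0.001]
wrist_force: [-0.4, 0.6, -3.1]
opening: 0.148
grasp_force: 58.9
```

```bash
python3 - <<'E'
from bench import ctrl
import cv2,pickle
for i in range(6):
    c=ctrl.calibration("wrist");im=ctrl.camera("wrist")
cv2.imwrite("pics/w3.png",im[:,:,::-1]);pickle.dump(c,open("w3.pkl","wb"))
s=ctrl.camera("scene");cv2.imwrite("pics/s3.png",cv2.resize(s[130:250,210:350],(700,600))[:,:,::-1])
E
python3 go.py .5641 -.1655 .14 -.213
```

```text
6.8 [ 0.5641 -0.1634  0.1381] yaw -0.20934412259717047 tilt [-4.e-04  5.e-04 -1.e+00] F [ 0.5  0.5 -3.9] T [-0.03  0.02  0.01] 0.15420783308687527 58.89496386051178
shift cm [ 0.0413166   0.20081948 -0.18951515] drz 0.03491105759989672
```

View pics/w3.png

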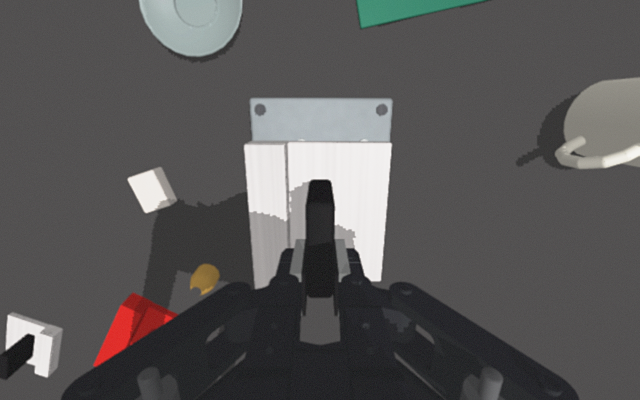

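The wrist view shows the cover held square over the block. Its front edge is at row 142 (columns 246–391), rail on the slot side, and the block's front edge is visible at row 98. I'll check the cover's pose in the hand.

```bash
python3 - <<'E'
from h import *
import pickle
c=pickle.load(open("w3.pkl","rb"));im=cv2.imread("pics/w3.png");g=cv2.cvtColor(im,6).astype(int)
zu=.138-.0500
def edge(us,z):
    P=[]
    for u in us:
        d=np.diff(g[130:160,u]);P.append(onz(c,(u,130+d.argmax()+.5),z))
    P=np.array(P);k=np.polyfit(P[:,1],P[:,0],1);print("edge yaw",-np.arctan(k[0]),P.mean(0));return P
A=edge(range(250,284,3),zu+.024);B=edge(range(300,386,4),zu+.010)
r=[];q=[]
for v in range(150,215,8):
    r.append(onz(c,(375+np.diff(g[v,375:405]).argmin()+.5,v),zu+.010));q.append(onz(c,(235+np.diff(g[v,235:260]).argmax()+.5,v),zu+.024))
r=np.array(r);q=np.array(q)
y=-.2093;ex=np.array([np.cos(y),np.sin(y)]);ey=np.array([-ex[1],ex[0]])
for n,X in("-y",r),("+y",q):k=np.polyfit(X[:,0],X[:,1],1);print(n,np.arctan(k[0]))
t=np.array([.5641,-.1634]);print("from TCP mm: +x edge",((A-t)@ex).mean()*1e3,((B-t)@ex).mean()*1e3,"-y",((r-t)@ey).mean()*1e3,"+y",((q-t)@ey).mean()*1e3)
E
```

```text
edge yaw -0.2593868599737152 [ 0.62438976 -0.14311527]
edge yaw -0.22443055859496108 [ 0.61387346 -0.19077844]
-y -0.21490647058016107
+y -0.21354400314616942
from TCP mm: +x edge 54.75937142226159 54.375794533109115 -y -49.873083225084244 +y 47.13444065729252
```

>>> {"op": "send_rows", "data": {
  "dr": [
    [0,0,0],
    [0,0,0],
    [0,0,0],
    [0,0,0],
    [0,0,0],
    [0,0,0],
    [0,0,0],
    [0,0,0]
  ],
  "xyz": [
    [0.04,0.1,1],
    [0.04,0.1,2.5],
    [0.04,0.1,3.5],
    [0.04,0.1,3.7],
    [0.04,0.1,3.7],
    [0.04,0.1,3.7],
    [0.04,0.1,3.7],
    [0.04,0.1,3.7]
  ],
  "jaw": [0,0,0,0,0,0,0,0]
}}

```text
time_s: 7.8
eef_pos: [0.5644, -0.1661, 0.1016]
eef_rot: [0.0, 0.994, -0.105, 0.0]
wrist_force: [0.3, -0.5, -4.3]
opening: 0.15
grasp_force: 58.9
```

```bash
python3 go.py .5642 -.1648 .1 -.210
```

```text
7.8 [ 0.5644 -0.1661  0.1016] yaw -0.2111501495340645 tilt [ 5.e-04 -3.e-04 -1.e+00] F [ 0.3 -0.5 -4.3] T [-0.   -0.04  0.01] 0.14957030186603776 58.895652294158936
shift cm [-0.05016879 -0.12045823  0.1615208 ] drz -0.010983119018472364
```

>>> {"op": "send_rows", "data": {
  "dr": [
    [0,0,0],
    [0,0,0],
    [0,0,0],
    [0,0,0],
    [0,0,0],
    [0,0,0],
    [0,0,0],
    [0,0,0]
  ],
  "xyz": [
    [-0.03,-0.1,0],
    [-0.03,-0.1,0.2],
    [-0.03,-0.1,0.4],
    [-0.03,-0.1,0.6],
    [-0.03,-0.1,0.8],
    [-0.03,-0.1,1],
    [-0.03,-0.1,1.2],
    [-0.03,-0.1,1.2]
  ],
  "jaw": [0,0,0,0,0,0,0,0]
}}

```text
time_s: 8.8
eef_pos: [0.564, -0.1648, 0.089]
eef_rot: [-0.0, 0.994, -0.105, -0.0]
wrist_force: [0.3, -1.3, -4.3]
opening: 0.151
grasp_force: 58.9
```

```bash
python3 go.py .5642 -.1648 .09 -.210
```

```text
8.8 [ 0.564  -0.1648  0.089 ] yaw -0.2110863778180943 tilt [-4.e-04  2.e-04 -1.e+00] F [ 0.3 -1.3 -4.3] T [-0.03  0.02  0.  ] 0.15079333161476347 58.889352679252625
shift cm [ 0.01689875 -0.00602657 -0.09693928] drz -0.010374143988905878
```

The underside is at about 39 mm with no vertical load, so the pin has entered the hole. I'll keep going down onto the platen.

>>> {"op": "send_rows", "data": {
  "dr": [
    [0,0,0],
    [0,0,0],
    [0,0,0],
    [0,0,0],
    [0,0,0],
    [0,0,0],
    [0,0,0],
    [0,0,0]
  ],
  "xyz": [
    [0,0,0.2],
    [0,0,0.4],
    [0,0,0.6],
    [0,0,0.8],
    [0,0,0.9],
    [0,0,1.0],
    [0,0,1.1],
    [0,0,1.1]
  ],
  "jaw": [0,0,0,0,0,0,0,0]
}}

```text
time_s: 9.8
eef_pos: [0.5643, -0.165, 0.0788]
eef_rot: [0.0, 0.994, -0.105, 0.0]
wrist_force: [-3.9, 2.1, 5.8]
opening: 0.153
grasp_force: 60.3
```

```bash
python3 go.py
```

```text
9.8 [ 0.5643 -0.165   0.0788] yaw -0.21106455649502134 tilt [ 3.e-04 -2.e-04 -1.e+00] F [-3.9  2.1  5.8] T [ 0.26  0.7  -0.03] 0.15285621152798062 60.28078615665436
```

>>> {"op": "send_rows", "data": {
  "dr": [
    [0,0,0],
    [0,0,0],
    [0,0,0],
    [0,0,0],
    [0,0,0],
    [0,0,0],
    [0,0,0],
    [0,0,0]
  ],
  "xyz": [
    [0,0,0.05],
    [0,0,0.1],
    [0,0,0.15],
    [0,0,0.2],
    [0,0,0.2],
    [0,0,0.2],
    [0,0,0.2],
    [0,0,0.2]
  ],
  "jaw": [0,0,0,0,0,0,0,0]
}}

```text
time_s: 10.8
eef_pos: [0.5642, -0.165, 0.078]
eef_rot: [0.0, 0.994, -0.105, 0.0]
wrist_force: [-7.9, 3.7, 15.2]
opening: 0.155
grasp_force: 61.5
```

```bash
python3 go.py
```

```text
10.8 [ 0.5642 -0.165   0.078 ] yaw -0.21083049042017235 tilt [-0.e+00 -4.e-04 -1.e+00] F [-7.9  3.7 15.2] T [ 0.49  1.44 -0.07] 0.1547105417460645 61.49569272994995
```

>>> {"op": "send_rows", "data": {
  "dr": [
    [0,0,0],
    [0,0,0],
    [0,0,0],
    [0,0,0],
    [0,0,0],
    [0,0,0],
    [0,0,0],
    [0,0,0]
  ],
  "xyz": [
    [-0.03,0,0],
    [-0.06,0,0.05],
    [-0.06,0,0.08],
    [-0.06,0,0.08],
    [-0.06,0,0.08],
    [-0.06,0,0.08],
    [-0.06,0,0.08],
    [-0.06,0,0.08]
  ],
  "jaw": [0,0,0,0,0,0,0,0]
}}

```text
time_s: 11.8
eef_pos: [0.5641, -0.165, 0.0779]
eef_rot: [0.0, 0.994, -0.105, 0.001]
wrist_force: [-9.3, 2.6, 18.1]
opening: 0.151
grasp_force: 61.9
```

```bash
python3 go.py; python3 - <<'E'
from bench import ctrl
import cv2
cv2.imwrite("pics/f1.png",cv2.resize(ctrl.camera("side")[195:275,280:380],(750,600),interpolation=2)[:,:,::-1])
E
```

```text
11.8 [ 0.5641 -0.165   0.0779] yaw -0.2107881579634263 tilt [ 1.1e-03 -8.0e-04 -1.0e+00] F [-9.3  2.6 18.1] T [ 0.6   1.43 -0.  ] 0.15137239213006645 61.94714426994324
```

View pics/f1.png

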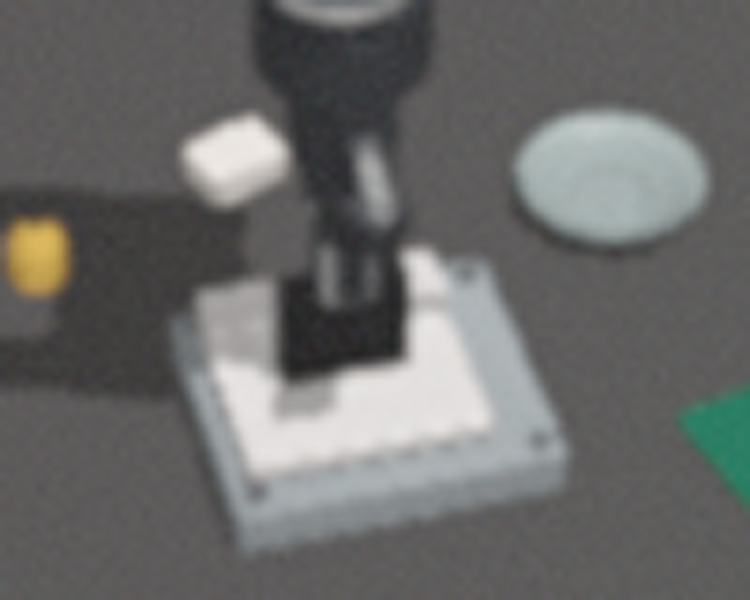

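The side view shows the cover flat and square on the block, centred at about (340,370) in the crop, with the handle held. Commanding another 0.8 mm moved it only 0.1 mm, and the push is about 22 N, so it's on the stop pads. Handing in.

```bash
python3 -c "
from bench import ctrl
print(ctrl.hand_in())"
```

```text
the job is handed in; nothing more can be done
None
```

The cover is over the pin and pressed home on the stop pads, with the gripper still holding the handle and pushing with about 22 N; I handed it in at about 12 s, and no verdict was returned.

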